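# Put the block plane away in the bench drawer

## Task

Put the block plane away: pull the small bench drawer out to its stop, tip the plane to get it in through the short gap between the drawer front and the cabinet top, and lay it down flat on its sole on the drawer floor without dropping it. Let go of it, then push the drawer fully shut. Leave the tin, the jar and the carving gouge where they are.

Things in the scene. Friction and masses are not known exactly. Their poses are not given: they have to be found in the camera images.
- plane: Dark iron block plane, 150 long (x), 46 wide (y), 44 mm high, 0.45-0.75 kg. Origin: centre of its underside (sole), z up when flat. Sole plate 16 mm thick; on it a hump with straight parallel sides 46 mm wide, x -54 to +31 mm, up to 38 mm: grip the sides there. Brass knob, diameter 24 mm, at x +46 mm, up to 44 mm; heel (-x) low. Either end may go in first.
- unit: Fixed low wooden cabinet with one drawer, 210 mm deep (its x), 150 mm wide (its y), 102 mm high. Origin: centre of its underside on the bench. Its front looks along its -x, where the drawer comes out. The top board is 12 mm thick (90 to 102 mm above the bench) and its front edge lies at x = -105 mm.
- drawer (a joint): Drawer travel in m: 0 shut, 0.115 out at its stop; slides along the cabinet's -x and stays where left (about 3 N to move). At the stop the gap between the inside of the drawer front and the edge of the cabinet top is 115 mm, too short for the level plane.
- drawer_in (a point): Centre of the drawer's inner floor, 16 mm above the bench; moves with the drawer, axes as the cabinet's. Inside 185 mm long (x), 110 mm wide (y); inner face of the drawer front at x -92.5 mm. The front is 14 mm thick and rises 60 mm above this floor, sides and back 29 mm; the underside of the cabinet top is 74 mm above it.
- drawer_handle (a point): Middle of the drawer's round steel bar handle, 52 mm above the bench, 35 mm in front of the drawer front's outer face, about 10 mm thick and 90 mm long along the cabinet's y, held by a leg at each end; moves with the drawer.
- tin: Bystander: low round metal tin, 72 mm across, 50 mm high; origin at the centre of its underside.
- jar: Bystander: amber glass jar, 56 mm across, 85 mm high; origin at the centre of its underside.
- gouge: Bystander: carving gouge lying on the bench, wooden handle 130 mm long (its -x) and blade 135 mm (its +x), 26 mm thick; origin under the joint of handle and blade.

How it is judged (in metres and radians):
On the way, in this order (a step that is already met when the one before it is completed fails the run):
1. the drawer is pulled out to its stop (at least 105 mm) (value of joint drawer above 0.105 m), for 0.1 s.
2. the plane lies flat on its sole on the floor of the open drawer (out at least 80 mm), let go of (value of joint drawer above 0.08 m and z of plane in the frame of drawer_in between -0.005 and 0.005 m and angle between plane's own z axis and vertical below 0.06 rad and horizontal distance between plane and drawer_in below 0.045 m and contact force between the fingers and plane below 0.1 N and linear speed of plane below 0.03 m/s), for 0.2 s.
At the end, for the whole second after the job is handed in: The drawer is shut (within 6 mm) and the plane lies inside it flat on its sole (within 5 mm of the drawer floor and 0.06 rad of level, within 45 mm of the middle of the floor), at rest (value of joint drawer below 0.006 m and z of plane in the frame of drawer_in between -0.005 and 0.005 m and angle between plane's own z axis and vertical below 0.06 rad and horizontal distance between plane and drawer_in below 0.045 m and linear speed of plane below 0.02 m/s); the robot touches nothing.
It fails at once if the plane is dropped (falls faster than 0.3 m/s, out of the fingers, above the drawer floor) (contact force between the fingers and plane below 0.1 N and linear speed of plane above 0.3 m/s and z of plane in the frame of drawer_in above 0.003 m).
It fails at once if the tin is moved more than 30 mm (distance of tin from where it was at the start of the episode above 0.03 m).
It fails at once if the jar is moved more than 30 mm (distance of jar from where it was at the start of the episode above 0.03 m).
It fails at once if the gouge is moved more than 30 mm (distance of gouge from where it was at the start of the episode above 0.03 m).
It also fails if it takes over 72 s, if anything falls off the work surface, if the arm or the gripper's body presses on something with over 40 N, if the wrist force passes 120 N, or if a joint passes its speed limit or range.

## Robot

A 6-joint arm with a two-finger parallel gripper is mounted at the origin on the work surface. World frame = base frame: x ahead of the robot, y to its left, z up, the work surface at z = 0. Lengths are in m, angles in degrees, forces in N, time in s.
With the tool pointing down it reaches from about 0.4 to 0.825 m from the base axis. Payload 7 kg.
Tool frame: the origin (TCP) lies between the finger pads; the fingertips stand 25 mm ahead of it and the grasp point (between the pads) lies 6 mm ahead of it; z points along the fingers, y is the line along which they close (so a half turn about z gives the same grasp; the last joint's range is limited). The gripper opens to 88 mm and grips with 3 to 60 N. Pads are 19 mm wide; open, the fingers measure 130 mm over their backs; the gripper's body (78 mm by 193 mm) begins 47 mm behind the grasp point.
Start: joints at [85.949, 20.546, 0.682, 0, -70.136, -16.507], TCP at [0.237, 0.632, 0.23] pointing down, gripper open.
Joint ranges: [-176.03, 176.03], [-82.01, 121.73], [-58.28, 71.71], [-173.87, 95.51], [-174.79, -0.11], [-173.66, 173.66]. Speed limits (degrees/s): [136.94, 136.94, 172.46, 180, 180, 180].

## Interface

Orientations are given as [roll, pitch, yaw] about the fixed x, y, z axes, in that order (R = Rz(yaw) Ry(pitch) Rx(roll)).
In Python, from plant import ctrl, snapshot gives the robot as it stands (ctrl), with the cameras as plain functions.
- The arm moves only by the shell command python3 drive.py 'ROWS'. ROWS is a JSON list of rows, 1 to 8 of them, each an object with the fields tx, ty, tz (the shift in shares of 0.8 m (1.0 is 0.8 m)), spin (a turn about the tool's z in normalised numbers (1 is 120 degrees)), aperture (the finger opening in m); a field left out counts as zero (the opening has to be given); each row is the pose to reach, as a shift and turn from the pose commanded when the command began, along the tool's axes at that moment; what a row does not reach only later rows make up. A row lasts 1/8 s, in which the tool goes at most 0.0625 m and 10.7 degrees, less where a joint would pass 70% of its speed; a pose out of reach is approached as far as the arm can. The fingers move at their own pace and stop on an object; the grip force is fixed at half the most. Time passes only in rows, so rows that do not move let the fingers close. It prints the time, the measured TCP pose, the force, the opening and the grip force at its end. Shift and turn numbers lie between -1 and 1, and a call with a number outside is refused. Input that does not fit is refused with a message, and nothing moves.
- ctrl.get_obs(): the state, without advancing time (a new reading comes with each control period).
- snapshot(name): name is "scene" or "side" or "wrist"; returns a dict with "frame" (400x640x3 uint8, red, green, blue), "z_map" (400x640 float32, m along the optical axis (not along the pixel's ray), 0 where there is no reading), "fovy" (degrees; the focal length in pixels is half the picture's height over the tangent of half this angle, whatever the lens; pixels are square), "cx", "cy" (the principal point, pixels), "k1" (the pictures are not rectified: a ray, as slopes to the right and down, at radius r is drawn at 1 + k1 r^2 times it, then the intrinsics apply), "R" (3x3) and "t" (3): a world point X has camera coordinates R X + t; the wrist camera has in their place "T_tool_cam" (4x4, takes a point from camera to tool coordinates, whose origin is the TCP and whose axes are the flange's). Camera axes: x right, y down, z forward; pixel columns grow to the right and rows downward; lengths in m; the calibration is good to about 2 mm. A picture is of the moment at which its call begins: read the wrist's pose just before it.
- ctrl.close_job(): hands the job in; it is judged then, once.
The state is a dict: "clock": time; "joint_pos": joint angles; "qvel": joint speeds; "tau": joint torques, N m; "tool_pos": TCP position; "orientation": TCP orientation; "force": force on the tool from outside, world axes, zero at the start; "moment": the same for the moment, N m; "opening": finger opening in m; "gripper_force": force on a finger pad.
Only numpy, scipy, OpenCV 4.12 (cv2) and the standard library are available. Lean on these libraries where they do the work, as an engineer would, in place of code of your own. Each camera call takes 0.05 s, during which the arm holds its last target. There are 200 camera calls.

## Working session

There is one attempt and no reset: what is moved stays moved. The work goes in short steps, Python scripts to look and compute and a shell command to move; the robot and the scene stay as the last step left them, time stands still between calls to the robot, and variables do not carry over. Pictures are saved under pics/ and viewed, at most 10 in all, crops included, and the job is handed in when it is done.

```bash
ls; mkdir -p pics; python3 - <<'E'
from plant import ctrl, snapshot
import cv2,numpy as np
o=ctrl.get_obs();print(o['clock'],o['tool_pos'],o['orientation'],o['opening'])
for n in ('scene','side'):
    s=snapshot(n);cv2.imwrite(f'pics/{n}0.png',s['frame'][:,:,::-1])
    print(n,s['fovy'],s['cx'],s['cy'],s['k1'],(s['z_map']>0).mean(),np.round(-s['R'].T@s['t'],3), s['R'][2].round(2))
    np.savez(f'{n}0.npz',**s)
E
```

```text
drive.py
pics
plant.py
0.0 [0.23686936 0.63155651 0.22911537] [ 1.79904079e+02 -7.77189033e-03 -2.05637829e+01] 0.08746190103854794
scene 46.38685256925807 320.97179452902196 197.15466747238563 0.02899013930904272 0.99604296875 [1.036 0.393 0.899] [-0.44 -0.33 -0.83]
side 45.89665943731762 305.41851653428796 201.02303021747255 -0.12314117725208441 0.9961015625 [ 0.256 -0.477  0.896] [ 0.31  0.52 -0.8 ]
```

View pics/scene0.png

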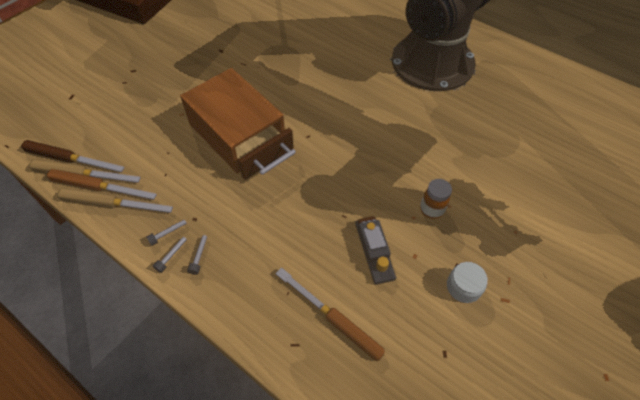

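View pics/side0.png

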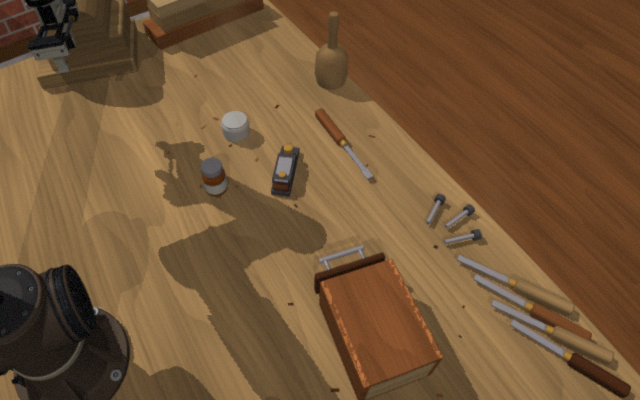

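```bash
cat > h.py <<'E'
import numpy as np,cv2
def K(s):
    f=s['frame'].shape[0]/2/np.tan(np.radians(s['fovy'])/2)
    return f
def slopes(s,uv):
    uv=np.atleast_2d(uv).astype(float);f=K(s)
    d=np.c_[(uv[:,0]-s['cx'])/f,(uv[:,1]-s['cy'])/f];p=d.copy()
    for _ in range(8): p=d/(1+s['k1']*(p**2).sum(1,keepdims=True))
    return np.c_[p,np.ones(len(p))]
def pose(s,tool=None):   # camera->world R,c
    if 'T_tool_cam' in s:
        T=tool@s['T_tool_cam'];return T[:3,:3],T[:3,3]
    return s['R'].T,-s['R'].T@s['t']
def onplane(s,uv,z,tool=None):
    R,c=pose(s,tool);d=slopes(s,uv)@R.T
    return c+d*((z-c[2])/d[:,2])[:,None]
def tri(s1,uv1,s2,uv2,t1=None,t2=None):
    R1,c1=pose(s1,t1);R2,c2=pose(s2,t2)
    a=(R1@slopes(s1,uv1)[0]);b=(R2@slopes(s2,uv2)[0])
    l=np.linalg.lstsq(np.c_[a,-b],c2-c1,rcond=None)[0]
    p,q=c1+a*l[0],c2+b*l[1];return (p+q)/2,np.linalg.norm(p-q)
def cloud(s,tool=None):
    h,w=s['z_map'].shape;v,u=np.mgrid[:h,:w]
    R,c=pose(s,tool);d=slopes(s,np.c_[u.ravel(),v.ravel()])*s['z_map'].reshape(-1,1)
    return (d@R.T+c).reshape(h,w,3)
def load(n): return dict(np.load(n,allow_pickle=True))
def tool(o):
    from scipy.spatial.transform import Rotation as Ro
    T=np.eye(4);T[:3,:3]=Ro.from_euler('xyz',o['orientation'],degrees=True).as_matrix();T[:3,3]=o['tool_pos'];return T
E
python3 - <<'E'
from h import *
for n in('scene','side'):
    s=load(n+'0.npz');P=cloud(s);z=P[:,:,2]
    print(n,'bench',np.median(z[150:300,200:400]))
    near=(P[:,:,0]>0.05)&(P[:,:,0]<.95)&(np.abs(P[:,:,1])<.9)&(s['z_map']>0)
    m=(near&(z>.012)&(z<.2)).astype(np.uint8)
    k,l,st,ce=cv2.connectedComponentsWithStats(m)
    for i in range(1,k):
        if st[i,4]<120: continue
        Q=P[l==i];print(st[i],'zmax%.3f'%np.percentile(Q[:,2],98),'mean',Q.mean(0).round(3))
        for lo,hi in((.095,.11),(.030,.05),(.012,.03)):
            q=Q[(Q[:,2]>lo)&(Q[:,2]<hi)]
            if len(q)>60: r=cv2.minAreaRect(q[:,:2].astype(np.float32));print('   ',lo,len(q),np.round(r[0],4),np.round(r[1],4),round(r[2],2))
E
```

```text
scene bench 0.0009004799144963216
[103   0  64  22 891] zmax0.071 mean [ 0.386 -0.803  0.039]
    0.03 305 [ 0.3927 -0.8159] [0.0753 0.1648] 44.1
    0.012 326 [ 0.3817 -0.8086] [0.0908 0.1828] 53.21
[ 393    8   67   81 2852] zmax0.197 mean [0.081 0.008 0.087]
    0.095 172 [0.061  0.0035] [0.0211 0.0968] 0.39
    0.03 294 [0.071  0.0034] [0.1218 0.0417] 89.89
    0.012 817 [0.0832 0.0017] [0.0663 0.2009] 0.02
[ 180   68  115  112 7375] zmax0.106 mean [ 0.556 -0.215  0.081]
    0.095 4351 [ 0.538  -0.2517] [0.2153 0.1522] 78.05
    0.03 580 [ 0.5471 -0.2178] [0.2801 0.1496] 78.77
    0.012 844 [ 0.5444 -0.2355] [0.2435 0.1483] 78.75
[ 21 140 103  33 886] zmax0.029 mean [ 0.848 -0.511  0.021]
    0.012 879 [ 0.8397 -0.4979] [0.0277 0.2626] 23.08
[  29  159  128   41 1813] zmax0.029 mean [ 0.859 -0.419  0.021]
    0.012 1800 [ 0.8502 -0.406 ] [0.0529 0.3132] 26.14
[421 179  31  38 869] zmax0.088 mean [0.444 0.255 0.064]
    0.03 139 [0.4468 0.2565] [0.0278 0.0559] 14.93
    0.012 112 [0.4471 0.2555] [0.0262 0.0559] 10.54
[  57  188  116   25 1026] zmax0.028 mean [ 0.871 -0.332  0.021]
[... 2562 characters left out ...]
52 ] 78.76
    0.03 424 [ 0.4972 -0.2383] [0.1375 0.2918] 8.86
    0.012 356 [ 0.4811 -0.2603] [0.1243 0.2819] 19.47
[ 458  255  117   60 1192] zmax0.029 mean [ 0.868 -0.343  0.021]
    0.012 1190 [ 0.8579 -0.3214] [0.0285 0.2578] 28.75
[  62  273   67  122 2734] zmax0.197 mean [ 0.08  -0.026  0.063]
    0.095 78 [ 0.0615 -0.0347] [0.0362 0.0071] 57.6
    0.03 278 [ 0.0822 -0.008 ] [0.1166 0.0357] 74.19
    0.012 1400 [ 0.0876 -0.0129] [0.1891 0.0574] 79.96
[ 474  274  140   90 2455] zmax0.029 mean [ 0.854 -0.429  0.021]
    0.012 2448 [ 0.8477 -0.4107] [0.0511 0.3114] 25.6
[ 510  319  121   79 1398] zmax0.029 mean [ 0.844 -0.521  0.021]
    0.012 1393 [ 0.8375 -0.5004] [0.0285 0.2586] 22.26
```

```bash
python3 - <<'E'
from h import *
a=load('scene0.npz');b=load('side0.npz');P={}
def blob(s,box,f):
    x,y,w,h=box;hsv=cv2.cvtColor(s['frame'],cv2.COLOR_RGB2HSV)[y:y+h,x:x+w].astype(int)
    m=f(hsv).astype(np.uint8);k,l,st,ce=cv2.connectedComponentsWithStats(m)
    return [(st[i,4],np.round(ce[i]+[x,y],1),i,l,(x,y)) for i in np.argsort(-st[:,4]) if i and st[i,4]>8][:3]
yel=lambda h:(h[...,0]>12)&(h[...,0]<30)&(h[...,1]>170)&(h[...,2]>120)
bright=lambda h:(h[...,1]<60)&(h[...,2]>120)
ka=blob(a,(350,210,50,76),yel);kb=blob(b,(268,140,36,60),yel)
print([k[:2] for k in ka],[k[:2] for k in kb])
ha=blob(a,(245,140,60,40),bright);hb=blob(b,(310,235,70,40),bright)
for s,H in((a,ha),(b,hb)):
    for k in H[:2]:
        yx=np.argwhere(k[3]==k[2])[:,::-1]+k[4];print(k[0],k[1],'ends',yx[yx[:,0].argmin()],yx[yx[:,0].argmax()]);
    P1=cloud(s);yx=np.argwhere(H[0][3]==H[0][2])[:,::-1]+H[0][4];q=P1[yx[:,1],yx[:,0]];q=q[(q[:,2]>.04)]
    r=cv2.minAreaRect(q[:,:2].astype(np.float32));print('handle cloud',q.mean(0),r)
for i in ka[:2]:
    for j in kb[:2]: print(i[1],j[1],tri(a,i[1],b,j[1]))
E
```

```text
[(np.int32(78), array([382.6, 261.8])), (np.int32(23), array([370.4, 225.6]))] [(np.int32(21), array([288.2, 148. ])), (np.int32(9), array([282. , 174.7]))]
131 [277.  161.3] ends [261 166] [294 150]
handle cloud [ 0.57406536 -0.0826064   0.05693215] ((0.5714423656463623, -0.08657746016979218), (0.01831207424402237, 0.09409339725971222), 77.29908752441406)
192 [341.4 254.4] ends [319 259] [363 246]
handle cloud [ 0.56872029 -0.08898505  0.05738256] ((0.569492518901825, -0.09563226252794266), (0.02821437641978264, 0.09812096506357193), 78.88499450683594)
[382.6 261.8] [288.2 148. ] (array([0.62955939, 0.24264032, 0.03942172]), np.float64(0.002931540575005397))
[382.6 261.8] [282.  174.7] (array([ 0.59858052,  0.22923083, -0.02983325]), np.float64(0.00740771574720653))
[370.4 225.6] [288.2 148. ] (array([0.60494269, 0.19154206, 0.09845096]), np.float64(0.00091597590425924))
[370.4 225.6] [282.  174.7] (array([0.57444622, 0.17535123, 0.038708  ]), np.float64(0.002941541619936634))
```

The manual's scale: shifts go in shares of 0.8 m and turns go in shares of 120 degrees. Converting my numbers, 0.56 m / 0.8 = 0.7, 0.54 m / 0.8 = 0.675.

```bash
cat > go.py <<'E'
import sys,numpy as np
from plant import ctrl, snapshot
from h import tool
# usage: go.py x y z yaw -> shift in tool axes and turn
o=ctrl.get_obs();T=tool(o);a=[float(v) for v in sys.argv[1:]]
print('t',round(o['clock'],2),'pos',np.round(o['tool_pos'],4),'ori',np.round(o['orientation'],2),'F',np.round(o['force'],1),'op',round(o['opening'],4))
if a: print('shift',np.round(T[:3,:3].T@(np.array(a[:3])-T[:3,3]),4),'turn',round((o['orientation'][2]-a[3]+180)%360-180,2))
E
python3 drive.py '[{"tx": 0.7,"ty": 0.675,"aperture": 0.088},{"tx": 0.7,"ty": 0.675,"aperture": 0},{"tx": 0.7,"ty": 0.675,"aperture": 0},{"tx": 0.7,"ty": 0.675,"aperture": 0},{"tx": 0.7,"ty": 0.675,"aperture": 0},{"tx": 0.7,"ty": 0.675,"aperture": 0},{"tx": 0.7,"ty": 0.675,"aperture": 0},{"tx": 0.7,"ty": 0.675,"aperture": 0}]'; python3 go.py 0.573 -0.077 0.23 -101.5
cat > geo.py <<'E'
import numpy as np
from scipy import ndimage
def run(opt,px,pz,m=2.):
    # plane polygons in plane frame, x sign so that +X is toward cabinet inside
    s=1 if opt=='A' else -1
    rects=[(-75,75,0,16),(-54,31,0,38),(34,58,0,44)]
    rects=[(min(s*a,s*b),max(s*a,s*b),c,d) for a,b,c,d in rects]
    gx0=s*px
    X=np.arange(-20,122,3.);Z=np.arange(20,182,3.);TH=np.radians(np.arange(0,81,3.))
    free=np.ones((len(X),len(Z),len(TH)),bool)
    obs=[(-14-m,m,-99,60+m),(115-m,300,74-m,86+m),(-300,300,-200,0),(185-m,300,-99,29)]
    GX,GZ,T=np.meshgrid(X,Z,TH,indexing='ij');c,sn=np.cos(T),np.sin(T)
    for a,b,lo,hi in rects:
        for u in np.linspace(a,b,24):
            for v in np.linspace(lo,hi,5):
                du,dv=u-gx0,v-pz
                x=GX+du*c+dv*sn; z=GZ-du*sn+dv*c   # +X end down
                for (x0,x1,z0,z1) in obs: free&=~((x>x0)&(x<x1)&(z>z0)&(z<z1))
    free&=~((GX+39>115-m)&(GZ+47<86+m)); free&=~((GZ+47<60+m))
    free&=~((GX-9.5<m)&(GZ-19<60+m)); free&=GZ-19>1
    free&=~((GX+9.5>115-m)&(GZ-19<86+m))
    for k in range(1,len(TH)+1):
        l,_=ndimage.label(free[:,:,:k])
        st=l[:,-1,0].max()
        ok=np.argwhere((l[:,:,0]==st)&(GZ[:,:,0]<pz+3.1)&(GX[:,:,0]-gx0>75)&(GX[:,:,0]-gx0<110))
        if len(ok): return np.degrees(TH[k-1]),X[ok[:,0]].min(),X[ok[:,0]].max()
    return None
if __name__=='__main__':
    for opt,pxs in(('A',(-40,-30,-20,-10)),('B',(20,12))):
        for px in pxs: print(opt,px,run(opt,px,26))
E
python3 geo.py
```

```text
clock: 1.1
tool_pos: [0.4525, 0.1787, 0.2301]
orientation: [-180.0, -0.0, -20.5]
force: [2.0, 1.0, -0.0]
opening: 0.0231
gripper_force: 0.0
t 1.1 pos [0.4525 0.1787 0.2301] ori [-179.98   -0.    -20.53] F [ 2.  1. -0.] op 0.0231
shift [2.026e-01 1.972e-01 1.000e-04] turn 80.97
A -40 (np.float64(21.0), np.float64(37.0), np.float64(67.0))
A -30 (np.float64(21.0), np.float64(49.0), np.float64(73.0))
A -20 (np.float64(21.0), np.float64(58.0), np.float64(73.0))
A -10 (np.float64(21.0), np.float64(67.0), np.float64(73.0))
B 20 (np.float64(18.0), np.float64(58.0), np.float64(73.0))
B 12 (np.float64(18.0), np.float64(67.0), np.float64(73.0))
```

In the tool's units: 0.2026 m / 0.8 = 0.2533, 0.1972 m / 0.8 = 0.2465, 81 degrees / 120 = 0.675.

```bash
python3 drive.py '[{"tx": 0.2533,"ty": 0.2465,"spin": 0.675,"aperture": 0},{"tx": 0.2533,"ty": 0.2465,"spin": 0.675,"aperture": 0},{"tx": 0.2533,"ty": 0.2465,"spin": 0.675,"aperture": 0},{"tx": 0.2533,"ty": 0.2465,"spin": 0.675,"aperture": 0},{"tx": 0.2533,"ty": 0.2465,"spin": 0.675,"aperture": 0},{"tx": 0.2533,"ty": 0.2465,"spin": 0.675,"aperture": 0},{"tx": 0.2533,"ty": 0.2465,"spin": 0.675,"aperture": 0},{"tx": 0.2533,"ty": 0.2465,"spin": 0.675,"aperture": 0}]'; python3 - <<'E'
from h import *
from plant import ctrl, snapshot
o=ctrl.get_obs();s=snapshot('wrist');T=tool(o);np.savez('w1.npz',tool=T,**s);cv2.imwrite('pics/w1.png',s['frame'][:,:,::-1]);print(T[:3,3],o['orientation'],s['T_tool_cam'].round(3))
E
```

```text
clock: 2.1
tool_pos: [0.5723, -0.0754, 0.2295]
orientation: [179.9, -0.0, -101.9]
force: [0.2, -0.5, 0.1]
opening: 0.0004
gripper_force: 0.0
[ 0.57231084 -0.07542463  0.22950893] [ 1.79939483e+02 -1.33550553e-02 -1.01853570e+02] [[ 0.    -0.953 -0.303  0.082]
 [ 1.     0.    -0.001 -0.001]
 [ 0.001 -0.303  0.953 -0.153]
 [ 0.     0.     0.     1.   ]]
```

View pics/w1.png

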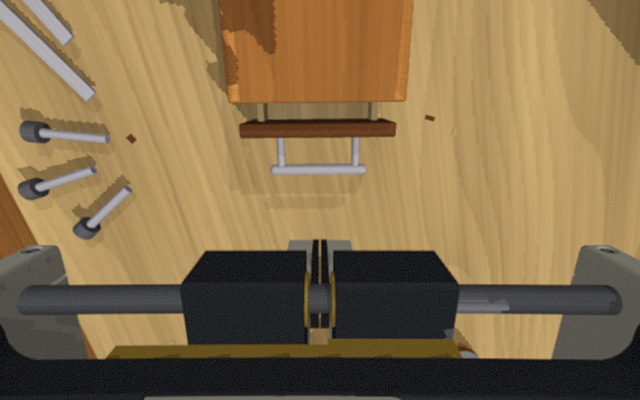

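```bash
python3 - <<'E'
from h import *
s=load('w1.npz');T=s['tool'];P=cloud(s,T)
hsv=cv2.cvtColor(s['frame'],cv2.COLOR_RGB2HSV)
for n,uv,z in(('barL',(276,170),.055),('barR',(362,170),.055),('edgeL',(229,102.5),.102),('edgeR',(407,101),.102),('frontL',(241,123),.076),('frontR',(395,122.5),.076),('frontoutL',(242,136.5),.076),('frontoutR',(395,135.5),.076)):
    u,v=map(int,uv);print(n,onplane(s,uv,z,T)[0].round(4),'depth',P[v-1:v+2,u-1:u+2].reshape(-1,3)[:,:].max(0).round(3))
E
```

```text
barL [ 0.6152 -0.0941  0.055 ] depth [ 0.616 -0.093  0.057]
barR [ 0.5279 -0.0758  0.055 ] depth [ 0.529 -0.075  0.056]
edgeL [ 0.6309 -0.1666  0.102 ] depth [ 0.66  -0.167  0.101]
edgeR [ 0.4857 -0.1374  0.102 ] depth [ 0.556 -0.129  0.383]
frontL [ 0.6322 -0.1479  0.076 ] depth [ 0.652 -0.146  0.074]
frontR [ 0.4924 -0.119   0.076 ] depth [ 0.493 -0.109  0.074]
frontoutL [ 0.6347 -0.1358  0.076 ] depth [ 0.636 -0.135  0.076]
frontoutR [ 0.494  -0.1072  0.076 ] depth [ 0.494 -0.094  0.075]
```

```bash
python3 go.py 0.568 -0.1022 0.061 -101.6
```

```text
t 2.15 pos [ 0.5723 -0.0753  0.2296] ori [ 1.7994e+02 -1.0000e-02 -1.0206e+02] F [-0.2 -0.4 -0.3] op 0.0006
shift [ 0.0271 -0.0016  0.1686] turn -0.46
```

```bash
python3 drive.py '[{"tx": 0.0339,"ty": -0.002,"tz": 0.0625,"aperture": 0},{"tx": 0.0339,"ty": -0.002,"tz": 0.125,"aperture": 0},{"tx": 0.0339,"ty": -0.002,"tz": 0.1875,"aperture": 0},{"tx": 0.0339,"ty": -0.002,"tz": 0.2108,"aperture": 0},{"tx": 0.0339,"ty": -0.002,"tz": 0.2108,"aperture": 0}]'; python3 drive.py '[{"tx": -0.025,"aperture": 0},{"tx": -0.05,"aperture": 0},{"tx": -0.075,"aperture": 0},{"tx": -0.1,"aperture": 0},{"tx": -0.1188,"aperture": 0},{"tx": -0.1275,"aperture": 0},{"tx": -0.1275,"aperture": 0}]'
```

```text
clock: 2.78
tool_pos: [0.5674, -0.1022, 0.0597]
orientation: [179.8, -0.1, -101.5]
force: [-0.4, -0.7, 1.0]
opening: 0.0005
gripper_force: 0.0
clock: 3.65
tool_pos: [0.5892, -0.0017, 0.0613]
orientation: [180.0, -0.0, -101.5]
force: [0.2, 0.3, -0.7]
opening: 0.0001
gripper_force: 0.0
```

In the tool's units: -0.004 m / 0.8 = -0.005.

```bash
python3 drive.py '[{"tx": -0.005,"aperture": 0},{"tx": -0.005,"aperture": 0}]';python3 drive.py '[{"tx": 0.0025,"aperture": 0},{"tx": 0.0075,"aperture": 0},{"tx": 0.0075,"tz": -0.075,"aperture": 0},{"tx": 0.0075,"tz": -0.15,"aperture": 0},{"tx": 0.0075,"tz": -0.175,"aperture": 0.07}]'; python3 - <<'E'
from h import *
from plant import ctrl, snapshot
o=ctrl.get_obs();s=snapshot('wrist');T=tool(o);np.savez('w2.npz',tool=T,**s);cv2.imwrite('pics/w2.png',s['frame'][:,:,::-1]);print(T[:3,3],o['orientation'])
E
```

```text
clock: 3.9
tool_pos: [0.59, 0.0016, 0.0614]
orientation: [180.0, -0.0, -101.6]
force: [0.7, 0.1, 0.2]
opening: 0.0002
gripper_force: 0.0
clock: 4.53
tool_pos: [0.5904, -0.0043, 0.206]
orientation: [-179.7, 0.1, -101.6]
force: [0.3, 0.1, -0.7]
opening: 0.0059
gripper_force: 0.0
[ 0.59044161 -0.00427525  0.20598596] [-1.79664150e+02  1.31852111e-01 -1.01552694e+02]
```

View pics/w2.png

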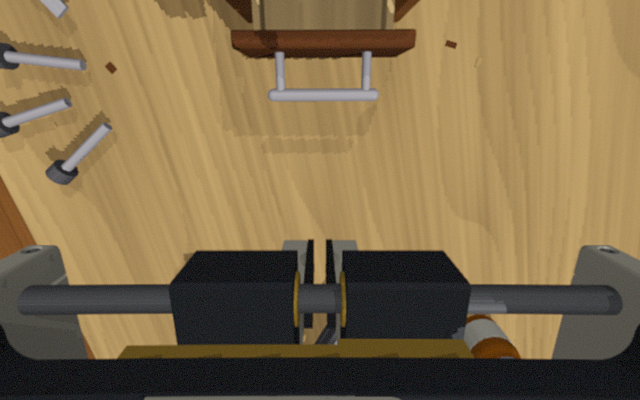

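```bash
python3 - <<'E'
from h import *
s=load('w2.npz');T=s['tool'];E=np.array([.5583,-.152]);d=np.array([np.cos(np.radians(78.4)),np.sin(np.radians(78.4))])
for n,uv,z in(('bar',(323,95),.055),('frontin',(324,31),.076),('frontout',(324,45),.076)):
    p=onplane(s,uv,z,T)[0];print(n,p.round(4),'s',((p[:2]-E)@d).round(4),'lat',((p[:2]-E)@[-d[1],d[0]]).round(4))
E
```

```text
bar [ 0.5725 -0.0853  0.055 ] s 0.0682 lat -0.0005
frontin [ 0.5624 -0.1318  0.076 ] s 0.0206 lat 0.0
frontout [ 0.5643 -0.1221  0.076 ] s 0.0305 lat 0.0001
```

```bash
python3 go.py 0.568 -0.1020 0.061 -101.6
```

```text
t 4.58 pos [ 0.5908 -0.0043  0.2072] ori [-1.7960e+02  1.5000e-01 -1.0155e+02] F [ 2.  -0.6  2.4] op 0.0094
shift [0.1007 0.0038 0.1459] turn 0.05
```

In the tool's units: 0.1459 m / 0.8 = 0.1824, 0.12 m / 0.8 = 0.15.

```bash
python3 drive.py '[{"tx": 0.0625,"ty": 0.0048,"aperture": 0},{"tx": 0.1259,"ty": 0.0048,"aperture": 0},{"tx": 0.1259,"ty": 0.0048,"tz": 0.075,"aperture": 0},{"tx": 0.1259,"ty": 0.0048,"tz": 0.15,"aperture": 0},{"tx": 0.1259,"ty": 0.0048,"tz": 0.1824,"aperture": 0},{"tx": 0.1259,"ty": 0.0048,"tz": 0.1824,"aperture": 0}]';  python3 drive.py '[{"tx": -0.0125,"aperture": 0},{"tx": -0.0125,"aperture": 0}]'; python3 - <<'E'
from h import *
from plant import ctrl, snapshot
s=snapshot('side');c=s['frame'][200:340,270:450,::-1];s2=snapshot('scene');c2=s2['frame'][90:230,190:370,::-1]
cv2.imwrite('pics/hook.png',cv2.resize(np.hstack([c,c2]),None,fx=2.2,fy=2.2,interpolation=2))
E
```

```text
clock: 5.32
tool_pos: [0.563, -0.1025, 0.0533]
orientation: [179.7, -0.1, -101.6]
force: [0.5, 0.9, 0.9]
opening: -0.0001
gripper_force: 0.0
clock: 5.58
tool_pos: [0.5682, -0.0913, 0.0572]
orientation: [-179.8, 0.1, -101.5]
force: [0.4, -0.1, -0.7]
opening: 0.0006
gripper_force: 0.1
```

View pics/hook.png

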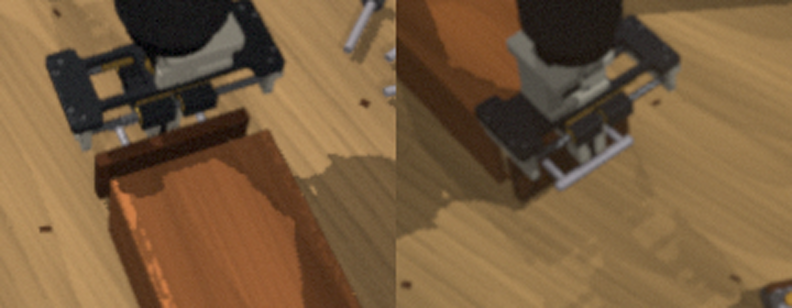

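In the tool's units: -0.024 m / 0.8 = -0.03, -0.016 m / 0.8 = -0.02.

```bash
python3 drive.py '[{"tx": -0.01,"aperture": 0},{"tx": -0.02,"aperture": 0},{"tx": -0.03,"aperture": 0}]'; python3 - <<'E'
from h import *
from plant import ctrl, snapshot
s=snapshot('scene');c2=s['frame'][90:230,190:370,::-1];s=snapshot('side');c=s['frame'][200:340,270:450,::-1]
cv2.imwrite('pics/hook2.png',cv2.resize(np.hstack([c,c2]),None,fx=2.2,fy=2.2,interpolation=2))
E
```

```text
clock: 6.05
tool_pos: [0.5722, -0.0681, 0.056]
orientation: [-180.0, 0.0, -101.5]
force: [0.0, -3.2, 2.7]
opening: 0.0007
gripper_force: 1.6
```

View pics/hook2.png

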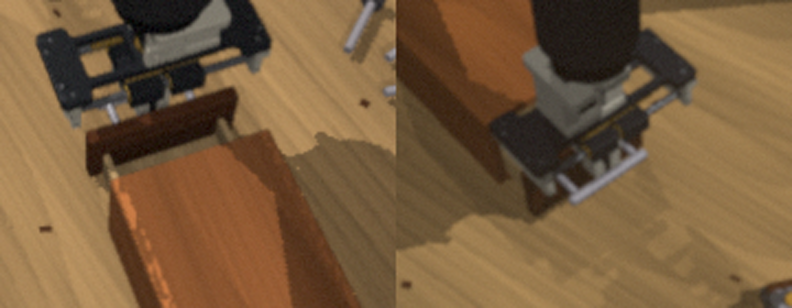

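```bash
python3 drive.py '[{"tx": -0.01,"tz": 0.0025,"aperture": 0},{"tx": -0.02,"tz": 0.0038,"aperture": 0},{"tx": -0.03,"tz": 0.0038,"aperture": 0},{"tx": -0.04,"tz": 0.0038,"aperture": 0},{"tx": -0.05,"tz": 0.0038,"aperture": 0},{"tx": -0.06,"tz": 0.0038,"aperture": 0},{"tx": -0.07,"tz": 0.0038,"aperture": 0},{"tx": -0.075,"tz": 0.0038,"aperture": 0}]'; python3 drive.py '[{"tx": -0.005,"aperture": 0},{"tx": -0.0075,"aperture": 0},{"tx": -0.0075,"aperture": 0}]';python3 drive.py '[{"tx": -0.0025,"aperture": 0},{"tx": -0.0025,"aperture": 0}]'
```

```text
clock: 7.15
tool_pos: [0.5835, -0.0093, 0.0524]
orientation: [180.0, -0.0, -101.5]
force: [-1.3, -3.0, 0.5]
opening: 0.0001
gripper_force: 1.3
clock: 7.52
tool_pos: [0.5841, -0.0058, 0.0524]
orientation: [179.9, -0.2, -101.6]
force: [0.4, -11.2, 0.7]
opening: 0.0009
gripper_force: 5.7
clock: 7.78
tool_pos: [0.5841, -0.0056, 0.0524]
orientation: [179.9, -0.3, -101.6]
force: [0.3, -21.2, 0.3]
opening: 0.0001
gripper_force: 9.7
```

In the tool's units: -0.15 m / 0.8 = -0.1875, -0.06 m / 0.8 = -0.075.

```bash
python3 drive.py '[{"tx": 0.01,"aperture": 0},{"tx": 0.01,"aperture": 0},{"tx": 0.01,"tz": -0.075,"aperture": 0},{"tx": 0.01,"tz": -0.15,"aperture": 0},{"tx": 0.01,"tz": -0.1875,"aperture": 0.05},{"tx": 0.01,"tz": -0.1875,"aperture": 0.088}]'; python3 go.py 0.572 0.170 0.21 -129
```

```text
clock: 8.52
tool_pos: [0.5857, -0.0087, 0.206]
orientation: [-179.6, 0.2, -101.5]
force: [-1.2, 0.4, -1.3]
opening: 0.0153
gripper_force: 0.0
t 8.53 pos [ 0.5857 -0.0087  0.206 ] ori [-179.65    0.19 -101.51] F [-1.2  0.4 -1.3] op 0.0153
shift [-0.1724  0.049  -0.0037] turn 27.49
```

```bash
python3 go.py 0.657 0.276 0.22 -129
```

```text
t 8.53 pos [ 0.5857 -0.0087  0.206 ] ori [-179.65    0.19 -101.51] F [-1.2  0.4 -1.3] op 0.0153
shift [-0.2933 -0.0132 -0.0129] turn 27.49
```

In the tool's units: -0.293 m / 0.8 = -0.3663, -0.24 m / 0.8 = -0.3, 27.5 degrees / 120 = 0.2292.

```bash
python3 drive.py '[{"tx": -0.075,"spin": 0.0833,"aperture": 0.088},{"tx": -0.15,"tz": -0.0125,"spin": 0.1667,"aperture": 0.088},{"tx": -0.225,"ty": -0.0125,"tz": -0.0163,"spin": 0.2292,"aperture": 0.088},{"tx": -0.3,"ty": -0.0163,"tz": -0.0163,"spin": 0.2292,"aperture": 0.088},{"tx": -0.3663,"ty": -0.0163,"tz": -0.0163,"spin": 0.2292,"aperture": 0.088},{"tx": -0.3663,"ty": -0.0163,"tz": -0.0163,"spin": 0.2292,"aperture": 0.088},{"tx": -0.3663,"ty": -0.0163,"tz": -0.0163,"spin": 0.2292,"aperture": 0.088}]'; python3 - <<'E'
from h import *
from plant import ctrl, snapshot
o=ctrl.get_obs();s=snapshot('wrist');T=tool(o);np.savez('w3.npz',tool=T,**s)
cv2.imwrite('pics/w3.png',s['frame'][:,:,::-1]);print(T[:3,3],o['orientation'])
P=cloud(s,T);c0=np.array([.6006,.2065])
m=(np.linalg.norm(P[...,:2]-c0,axis=2)<.1)&(P[...,2]>.008)&(P[...,2]<.06)
k,l,st,ce=cv2.connectedComponentsWithStats(m.astype(np.uint8))
i=1+st[1:,4].argmax();Q=P[l==i];print(st[i])
r=cv2.minAreaRect(Q[:,:2].astype(np.float32));print(r,np.percentile(Q[:,2],99))
hsv=cv2.cvtColor(s['frame'],cv2.COLOR_RGB2HSV).astype(int)
y=((l==i)&(hsv[...,0]>12)&(hsv[...,0]<30)&(hsv[...,1]>150)&(hsv[...,2]>110)).astype(np.uint8)
k,l2,st,ce=cv2.connectedComponentsWithStats(y)
for j in range(1,k):
    if st[j,4]>30: print(st[j],ce[j].round(1),onplane(s,ce[j],.042,T)[0].round(4),P[l2==j].max(0).round(3))
E
```

```text
clock: 9.4
tool_pos: [0.6545, 0.275, 0.2141]
orientation: [180.0, -0.1, -129.0]
force: [0.5, 0.0, -0.1]
opening: 0.0841
gripper_force: 0.0
[0.654537   0.27502803 0.21410948] [ 1.79955596e+02 -9.84510431e-02 -1.29006828e+02]
[ 294   10   49  153 6969]
((0.6014218926429749, 0.2064507007598877), (0.14891712367534637, 0.04600771516561508), 50.850399017333984) 0.04314745520909971
[309  35  19  20 282] [318.2  44.6] [0.576  0.1752 0.042 ] [0.584 0.183 0.043]
[307 127  23  24 421] [318.  138.7] [0.6298 0.2413 0.042 ] [0.644 0.255 0.044]
```

```bash
python3 go.py 0.6128 0.2205 0.034 -129.15
```

```text
t 9.45 pos [0.6547 0.2743 0.2147] ori [ 1.7997e+02 -6.0000e-02 -1.2906e+02] F [-0.9 -0.6  0.7] op 0.0859
shift [ 0.068  -0.0015  0.1808] turn 0.09
```

In the tool's units: 0.165 m / 0.8 = 0.2063, 0.13 m / 0.8 = 0.1625.

```bash
python3 drive.py '[{"tx": 0.05,"ty": -0.0019,"aperture": 0.088},{"tx": 0.085,"ty": -0.0019,"tz": 0.0375,"aperture": 0.088},{"tx": 0.085,"ty": -0.0019,"tz": 0.1,"aperture": 0.088},{"tx": 0.085,"ty": -0.0019,"tz": 0.1625,"aperture": 0.088},{"tx": 0.085,"ty": -0.0019,"tz": 0.2063,"aperture": 0.088},{"tx": 0.085,"ty": -0.0019,"tz": 0.2063,"aperture": 0.088}]'; python3 go.py 0.6128 0.2205 0.034 -129.15
```

```text
clock: 10.2
tool_pos: [0.6117, 0.2185, 0.0482]
orientation: [179.9, -0.3, -129.2]
force: [0.6, 0.8, -0.2]
opening: 0.0873
gripper_force: 0.0
t 10.2 pos [0.6117 0.2185 0.0482] ori [ 179.9    -0.29 -129.16] F [ 0.6  0.8 -0.2] op 0.0873
shift [-0.0023  0.0004  0.0142] turn -0.01
```

The manual's scale: shifts go in shares of 0.8 m and turns go in shares of 120 degrees. Converting my numbers, 0.0135 m / 0.8 = 0.0169, -0.001 m / 0.8 = -0.0013.

```bash
python3 drive.py '[{"tx": -0.0013,"tz": 0.0169,"aperture": 0.088},{"tx": -0.0013,"tz": 0.0169,"aperture": 0.088},{"tx": -0.0013,"tz": 0.0169,"aperture": 0.03},{"tx": -0.0013,"tz": 0.0169,"aperture": 0.03},{"tx": -0.0013,"tz": 0.0169,"aperture": 0.03},{"tx": -0.0013,"tz": 0.0169,"aperture": 0.03}]';python3 drive.py '[{"aperture": 0.03},{"tz": -0.0125,"aperture": 0.03},{"tz": -0.025,"aperture": 0.03},{"tz": -0.0625,"aperture": 0.03},{"tz": -0.1125,"aperture": 0.03},{"tz": -0.15,"aperture": 0.03},{"tz": -0.15,"aperture": 0.03}]'; cat > tilt.py <<'E'
from h import *
from plant import ctrl, snapshot
# points of the held plane in gripper-side coords: fits the long edge tilt from depth clouds
import sys
o=ctrl.get_obs();T=tool(o);yaw=o['orientation'][2]
ims=[]
for n in('side','scene'):
    s=snapshot(n);P=cloud(s);L=(P-T[:3,3])@T[:3,:3]
    np.savez('t_%s.npz'%n,tool=T,**s)
    # dark plane pixels: within 0.13 in x, 0.03 in y of grasp; below the fingertips region
    m=(np.abs(L[...,0])<.13)&(np.abs(L[...,1])<.026)&(L[...,2]>-.03)&(L[...,2]<.14)&(P[...,2]>.012)
    q=L[m]
    for a in np.arange(-.12,.13,.02):
        k=q[(q[:,0]>=a)&(q[:,0]<a+.02)]
        if len(k)>6: print(n,'x%.2f n%d ztop %.3f zbot %.3f'%(a+.01,len(k),*np.percentile(k[:,2],(3,97))))
    f=K(s);c=s['R']@T[:3,3]+s['t'];u,v=int(c[0]/c[2]*f+s['cx']),int(c[1]/c[2]*f+s['cy'])
    u=min(max(u,90),550);v=min(max(v,70),330);ims.append(s['frame'][v-70:v+70,u-90:u+90,::-1])
cv2.imwrite(sys.argv[1],cv2.resize(np.hstack(ims),None,fx=2.2,fy=2.2,interpolation=2))
E
python3 tilt.py pics/t1.png
```

```text
clock: 10.95
tool_pos: [0.6142, 0.2217, 0.0373]
orientation: [-180.0, 0.0, -129.1]
force: [0.9, 0.1, -0.3]
opening: 0.0534
gripper_force: 0.0
clock: 11.82
tool_pos: [0.6155, 0.2225, 0.1605]
orientation: [-179.9, 0.3, -129.0]
force: [-0.9, -0.3, -4.9]
opening: 0.0454
gripper_force: 30.0
side x-0.05 n13 ztop 0.018 zbot 0.023
side x-0.03 n64 ztop -0.010 zbot 0.021
side x-0.01 n115 ztop -0.022 zbot 0.022
side x0.01 n164 ztop -0.026 zbot 0.025
side x0.03 n167 ztop -0.007 zbot 0.026
side x0.05 n156 ztop -0.004 zbot 0.024
side x0.07 n250 ztop -0.004 zbot 0.025
side x0.09 n272 ztop 0.010 zbot 0.036
scene x-0.05 n279 ztop 0.020 zbot 0.035
scene x-0.03 n345 ztop -0.007 zbot 0.028
scene x-0.01 n314 ztop -0.013 zbot 0.033
scene x0.01 n85 ztop -0.025 zbot 0.027
scene x0.03 n28 ztop -0.005 zbot 0.002
```

View pics/t1.png

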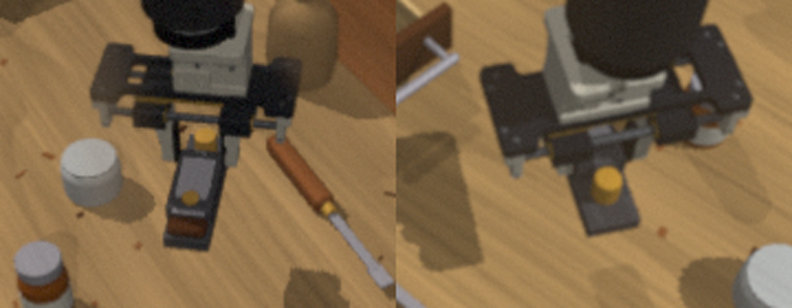

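```bash
python3 go.py 0.5784 -0.054 0.150 -101.6
```

```text
t 11.93 pos [0.6135 0.2215 0.1567] ori [ 1.7996e+02 -1.0000e-02 -1.2909e+02] F [-0.6 -0.5 -4.9] op 0.0455
shift [ 0.236  -0.1464  0.0066] turn -27.49
```

In the tool's units: 0.236 m / 0.8 = 0.295, 0.22 m / 0.8 = 0.275, -27.5 degrees / 120 = -0.2292.

```bash
python3 drive.py '[{"tx": 0.0375,"ty": -0.0225,"spin": -0.0333,"aperture": 0.03},{"tx": 0.075,"ty": -0.0463,"spin": -0.0667,"aperture": 0.03},{"tx": 0.125,"ty": -0.0775,"spin": -0.1,"aperture": 0.03},{"tx": 0.175,"ty": -0.1088,"spin": -0.15,"aperture": 0.03},{"tx": 0.225,"ty": -0.14,"spin": -0.2,"aperture": 0.03},{"tx": 0.275,"ty": -0.17,"tz": 0.0038,"spin": -0.2292,"aperture": 0.03},{"tx": 0.295,"ty": -0.183,"tz": 0.0083,"spin": -0.2292,"aperture": 0.03},{"tx": 0.295,"ty": -0.183,"tz": 0.0083,"spin": -0.2292,"aperture": 0.03}]'; python3 drive.py '[{"aperture": 0.03},{"aperture": 0.03}]'; python3 - <<'E'
from h import *
from plant import ctrl, snapshot
o=ctrl.get_obs();s=snapshot('wrist');T=tool(o);np.savez('w4.npz',tool=T,**s)
cv2.imwrite('pics/w4.png',s['frame'][:,:,::-1]);print(T[:3,3],o['orientation'])
E
python3 go.py 0.5784 -0.0550 0.150 -101.6
```

```text
clock: 12.92
tool_pos: [0.5779, -0.0551, 0.1488]
orientation: [179.8, -0.1, -101.7]
force: [-0.9, 0.5, -4.2]
opening: 0.0458
gripper_force: 30.0
clock: 13.18
tool_pos: [0.5793, -0.0529, 0.1502]
orientation: [180.0, -0.0, -101.5]
force: [0.4, -0.6, -4.0]
opening: 0.0452
gripper_force: 30.0
[ 0.57925905 -0.05292875  0.15022982] [ 1.79985939e+02 -8.00784805e-04 -1.01503676e+02]
t 13.22 pos [ 0.5793 -0.0529  0.1503] ori [ 1.800e+02  1.000e-02 -1.015e+02] F [-0.2  0.3 -4.4] op 0.0453
shift [0.0022 0.0004 0.0003] turn 0.1
```

View pics/w4.png

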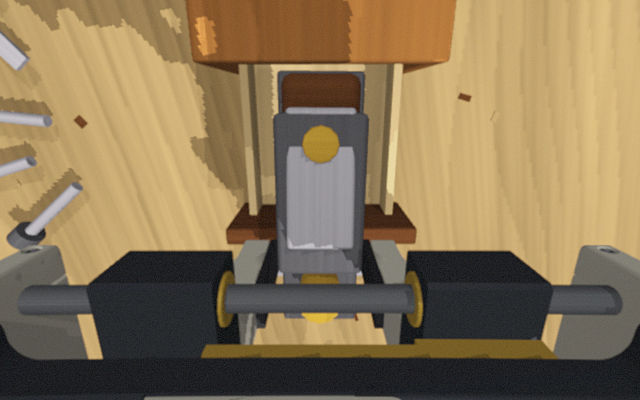

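```bash
python3 - <<'E'
from h import *
s=load('w4.npz');T=s['tool'];P=cloud(s,T);E=np.array([.5583,-.152]);a=np.radians(78.4);d=np.array([np.cos(a),np.sin(a)])
L=np.array([d,[-d[1],d[0]]])
f=lambda p:np.round(np.r_[(L@(p[:2]-E))*1000,p[2]*1000],1)
for n,uv,z in(('edge',(215,64),.102),('edge',(430,63),.102),('frontin',(240,206),.076),('frontin',(403,206),.076),('frontout',(235,229),.076),('frontout',(410,229),.076),('sideL in',(259,150),.045),('sideR in',(388,150),.045)):
    u,v=map(int,uv);print(n,f(onplane(s,uv,z,T)[0]),'d',f(P[v,u]))
S=(P[...,:2]-E)@L.T*1000;z=P[...,2]*1000
m=(S[...,0]<70)&(S[...,0]>-30)&(abs(S[...,1])<28)&(z>90)&(z<160)
for v in range(66,230,12):
    k=m[v,285:355];print(v,S[v,285:355,0][k].mean().round(1) if k.any() else None,np.median(z[v,285:355][k]).round(1) if k.any() else None,end=' | ')
print('TCP',f(T[:3,3]))
E
```

```text
edge [  1.6 -61.8 102. ] d [  0.9 -64.2  93.8]
edge [  0.9  62.  102. ] d [ 0.3 64.3 94.7]
frontin [ 97.  -60.6  76. ] d [123.3 -80.6  -0.6]
frontin [96.8 60.8 76. ] d [123.1  81.9  -1.1]
frontout [115.6 -65.8  76. ] d [116.4 -66.4  73.9]
frontout [115.3  67.6  76. ] d [115.8  67.9  74.8]
sideL in [ 60.1 -50.   45. ] d [ 64.8 -55.5  15.6]
sideR in [60.  53.4 45. ] d [60.5 54.2 41.4]
66 None None | 78 10.6 135.7 | 90 16.2 136.8 | 102 21.8 137.1 | 114 27.0 147.2 | 126 32.3 148.5 | 138 37.7 149.3 | 150 43.3 150.1 | 162 49.3 149.5 | 174 55.0 150.2 | 186 60.9 151.0 | 198 66.8 151.9 | 210 None None | 222 None None | TCP [101.3  -0.6 150.2]
```

In the tool's units: 0.035 m / 0.8 = 0.0438, 0.032 m / 0.8 = 0.04.

```bash
python3 drive.py '[{"tz": 0.015,"aperture": 0.03},{"tz": 0.03,"aperture": 0.03},{"tz": 0.04,"aperture": 0.03},{"tz": 0.0438,"aperture": 0.03},{"tz": 0.0438,"aperture": 0.03}]'; python3 drive.py '[{"tz": 0.0025,"aperture": 0.03},{"tz": 0.005,"aperture": 0.03},{"tz": 0.005,"aperture": 0.03}]';  python3 drive.py '[{"tz": 0.0025,"aperture": 0.03},{"tz": 0.0038,"aperture": 0.03},{"tz": 0.0038,"aperture": 0.03}]'; python3 - <<'E'
from h import *
from plant import ctrl, snapshot
o=ctrl.get_obs();s=snapshot('wrist');T=tool(o);np.savez('w5.npz',tool=T,**s)
cv2.imwrite('pics/w5.png',s['frame'][:,:,::-1])
P=cloud(s,T);E=np.array([.5583,-.152]);a=np.radians(78.4);d=np.array([np.cos(a),np.sin(a)]);L=np.array([d,[-d[1],d[0]]])
S=(P[...,:2]-E)@L.T*1000;z=P[...,2]*1000
for v in range(60,240,12):
    print(v,np.median(S[v,300:340,0]).round(1),np.median(z[v,300:340]).round(1),end=' | ')
E
```

```text
clock: 13.85
tool_pos: [0.579, -0.0539, 0.1152]
orientation: [180.0, -0.0, -101.6]
force: [-0.4, 0.1, -3.9]
opening: 0.0453
gripper_force: 30.0
clock: 14.22
tool_pos: [0.5794, -0.0542, 0.1125]
orientation: [-179.9, -0.0, -101.5]
force: [-2.1, -1.9, 3.4]
opening: 0.0454
gripper_force: 30.0
clock: 14.6
tool_pos: [0.5793, -0.0556, 0.1111]
orientation: [-179.9, -0.1, -101.5]
force: [-6.7, -7.1, 16.6]
opening: 0.0451
gripper_force: 30.0
60 0.2 99.0 | 72 -0.3 14.5 | 84 10.6 92.6 | 96 16.3 93.0 | 108 21.9 102.1 | 120 27.3 105.1 | 132 32.6 109.0 | 144 38.1 109.9 | 156 44.0 109.0 | 168 50.1 108.4 | 180 55.9 109.5 | 192 61.7 110.7 | 204 67.6 111.9 | 216 73.5 113.2 | 228 79.6 114.1 |
```

```bash
cat > prof.py <<'E'
from h import *
from plant import ctrl, snapshot
o=ctrl.get_obs();s=snapshot('wrist');T=tool(o);np.savez('wl.npz',tool=T,**s)
cv2.imwrite('pics/wl.png',s['frame'][:,:,::-1])
P=cloud(s,T);E=np.array([.5583,-.152]);a=np.radians(78.4);d=np.array([np.cos(a),np.sin(a)]);L=np.array([d,[-d[1],d[0]]])
S=(P[...,:2]-E)@L.T*1000;z=P[...,2]*1000;t=T[:3,3];q=L@(t[:2]-E)*1000
print('TCP s %.1f lat %.1f z %.1f'%(q[0],q[1],t[2]*1000))
for v in range(12,245,10):
    print(v,np.median(S[v,300:340,0]).round(1),np.median(z[v,300:340]).round(1),end=' | ')
E
python3 drive.py '[{"tz": 0.0013,"aperture": 0.03},{"tz": 0.0025,"aperture": 0.03},{"tz": 0.0025,"aperture": 0.03}]';python3 drive.py '[{"tz": 0.0013,"aperture": 0.03},{"tz": 0.0025,"aperture": 0.03},{"tz": 0.0025,"aperture": 0.03}]'; python3 prof.py
```

```text
clock: 15.02
tool_pos: [0.5793, -0.0565, 0.1099]
orientation: [-179.9, -0.2, -101.5]
force: [-8.7, -10.4, 22.2]
opening: 0.0453
gripper_force: 30.0
clock: 15.4
tool_pos: [0.5791, -0.0572, 0.1083]
orientation: [-179.9, -0.2, -101.5]
force: [-10.3, -14.9, 25.7]
opening: 0.0453
gripper_force: 30.1
TCP s 97.0 lat -1.3 z 108.3
12 -20.5 100.5 | 22 -16.5 100.7 | 32 -12.6 100.4 | 42 -8.5 100.7 | 52 -4.4 100.5 | 62 -0.3 99.9 | 72 -2.0 14.6 | 82 7.6 81.2 | 92 12.6 82.9 | 102 17.6 83.8 | 112 22.2 95.5 | 122 27.0 97.3 | 132 31.4 101.4 | 142 36.1 102.6 | 152 41.1 102.6 | 162 46.2 101.7 | 172 51.0 103.3 | 182 55.9 104.4 | 192 60.7 106.0 | 202 65.5 107.4 | 212 70.3 109.0 | 222 75.0 110.8 | 232 79.9 111.9 | 242 84.9 113.0 |
```

In the tool's units: 0.003 m / 0.8 = 0.0038, 0.002 m / 0.8 = 0.0025.

```bash
python3 drive.py '[{"tz": 0.0013,"aperture": 0.03},{"tz": 0.0025,"aperture": 0.03},{"tz": 0.0038,"aperture": 0.03},{"tz": 0.0038,"aperture": 0.03}]';python3 drive.py '[{"tz": 0.0013,"aperture": 0.03},{"tz": 0.0025,"aperture": 0.03},{"tz": 0.0025,"aperture": 0.03}]'; python3 prof.py
```

```text
clock: 15.95
tool_pos: [0.579, -0.058, 0.1055]
orientation: [-179.9, -0.3, -101.5]
force: [-9.8, -18.3, 26.0]
opening: 0.0458
gripper_force: 30.1
clock: 16.32
tool_pos: [0.5789, -0.0583, 0.1034]
orientation: [-179.9, -0.3, -101.5]
force: [-8.8, -20.0, 26.1]
opening: 0.0458
gripper_force: 30.0
TCP s 95.9 lat -1.3 z 103.4
12 -20.5 100.7 | 22 -16.8 100.5 | 32 -12.9 100.5 | 42 -8.9 100.7 | 52 -4.9 100.7 | 62 -0.9 100.5 | 72 -2.9 14.5 | 82 3.6 14.6 | 92 11.2 67.1 | 102 16.5 68.9 | 112 21.4 81.7 | 122 26.1 87.5 | 132 30.9 89.5 | 142 35.9 90.8 | 152 41.1 89.8 | 162 46.0 92.0 | 172 50.7 94.4 | 182 55.5 96.7 | 192 60.2 98.9 | 202 64.8 101.1 | 212 69.3 103.6 | 222 73.9 105.6 | 232 78.5 107.6 | 242 85.7 103.9 |
```

In the tool's units: 0.002 m / 0.8 = 0.0025, 0.001 m / 0.8 = 0.0013.

```bash
python3 drive.py '[{"tz": 0.0013,"aperture": 0.03},{"tz": 0.0025,"aperture": 0.03},{"tz": 0.0025,"aperture": 0.03}]'; python3 prof.py; echo; python3 geo.py; python3 -c "
from geo import run
print(run('B',20,27),run('B',20,27,3.5))"
```

```text
clock: 16.75
tool_pos: [0.5788, -0.0585, 0.1012]
orientation: [-179.9, -0.3, -101.5]
force: [-7.5, -21.0, 24.2]
opening: 0.0453
gripper_force: 30.0
TCP s 95.7 lat -1.3 z 101.2
12 -20.3 100.4 | 22 -16.5 100.3 | 32 -12.7 100.6 | 42 -8.8 100.6 | 52 -4.8 100.8 | 62 -0.9 100.4 | 72 -3.0 14.8 | 82 3.5 14.5 | 92 10.9 59.5 | 102 16.4 62.0 | 112 21.4 76.0 | 122 26.2 81.6 | 132 31.1 84.1 | 142 36.1 85.5 | 152 41.3 85.6 | 162 46.1 88.2 | 172 50.9 90.8 | 182 55.6 93.4 | 192 60.2 96.1 | 202 64.7 98.7 | 212 69.2 101.2 | 222 73.6 103.7 | 232 78.7 104.5 | 242 85.3 102.3 | 
A -40 (np.float64(21.0), np.float64(37.0), np.float64(67.0))
A -30 (np.float64(21.0), np.float64(49.0), np.float64(73.0))
A -20 (np.float64(21.0), np.float64(58.0), np.float64(73.0))
A -10 (np.float64(21.0), np.float64(67.0), np.float64(73.0))
B 20 (np.float64(18.0), np.float64(58.0), np.float64(73.0))
B 12 (np.float64(18.0), np.float64(67.0), np.float64(73.0))
(np.float64(18.0), np.float64(58.0), np.float64(73.0)) (np.float64(21.0), np.float64(61.0), np.float64(70.0))
```

In the tool's units: 0.05 m / 0.8 = 0.0625, 0.008 m / 0.8 = 0.01.

```bash
python3 drive.py '[{"tx": 0.01,"tz": -0.0025,"aperture": 0.03},{"tx": 0.02,"aperture": 0.03},{"tx": 0.03,"tz": 0.0025,"aperture": 0.03},{"tx": 0.0425,"tz": 0.005,"aperture": 0.03},{"tx": 0.055,"tz": 0.0063,"aperture": 0.03},{"tx": 0.0625,"tz": 0.0075,"aperture": 0.03},{"tx": 0.0625,"tz": 0.0075,"aperture": 0.03}]'; python3 prof.py
```

```text
clock: 17.68
tool_pos: [0.5689, -0.1033, 0.0913]
orientation: [180.0, -0.0, -101.6]
force: [0.1, -0.6, -4.4]
opening: 0.0458
gripper_force: 30.0
TCP s 49.8 lat -0.6 z 91.3
12 -63.8 100.7 | 22 -60.4 100.4 | 32 -56.8 100.6 | 42 -53.2 100.5 | 52 -49.5 100.6 | 62 -45.8 100.6 | 72 -41.9 100.6 | 82 -38.1 100.5 | 92 -34.1 100.3 | 102 -30.1 100.7 | 112 -25.9 100.6 | 122 -21.8 100.7 | 132 -17.5 100.7 | 142 -13.1 100.6 | 152 -8.6 100.4 | 162 -4.2 100.9 | 172 5.1 80.3 | 182 9.8 83.0 | 192 14.4 85.5 | 202 19.0 88.2 | 212 23.5 90.8 | 222 27.9 93.4 | 232 32.6 94.9 | 242 39.5 92.1 |
```

In the tool's units: 0.018 m / 0.8 = 0.0225, 0.014 m / 0.8 = 0.0175.

```bash
python3 drive.py '[{"tx": 0.005,"tz": 0.0025,"aperture": 0.03},{"tx": 0.005,"tz": 0.0075,"aperture": 0.03},{"tx": 0.005,"tz": 0.0125,"aperture": 0.03},{"tx": 0.005,"tz": 0.0175,"aperture": 0.03},{"tx": 0.005,"tz": 0.0225,"aperture": 0.03},{"tx": 0.005,"tz": 0.0225,"aperture": 0.03}]'; python3 drive.py '[{"tz": 0.005,"aperture": 0.03},{"tz": 0.01,"aperture": 0.03},{"tz": 0.015,"aperture": 0.03},{"tz": 0.015,"aperture": 0.03}]'; python3 prof.py
```

```text
clock: 18.48
tool_pos: [0.5687, -0.1068, 0.0734]
orientation: [-180.0, -0.0, -101.5]
force: [1.8, 0.3, -0.8]
opening: 0.0455
gripper_force: 30.0
clock: 18.98
tool_pos: [0.5679, -0.107, 0.0609]
orientation: [179.9, -0.0, -101.6]
force: [0.9, 1.2, -0.8]
opening: 0.0456
gripper_force: 30.0
TCP s 46.0 lat -0.3 z 60.9
12 -61.0 100.5 | 22 -58.1 100.9 | 32 -55.4 100.3 | 42 -52.5 100.9 | 52 -49.7 100.5 | 62 -46.7 100.7 | 72 -43.7 100.7 | 82 -40.6 100.5 | 92 -37.5 100.6 | 102 -34.3 100.7 | 112 -31.0 100.5 | 122 -27.7 100.7 | 132 -24.4 100.6 | 142 -20.9 100.6 | 152 -17.4 100.4 | 162 -13.8 100.5 | 172 -10.2 100.8 | 182 -6.4 100.5 | 192 -2.6 100.5 | 202 12.8 65.0 | 212 17.6 66.2 | 222 22.4 67.2 | 232 27.2 68.4 | 242 34.7 63.9 |
```

In the tool's units: 0.009 m / 0.8 = 0.0113, 0.006 m / 0.8 = 0.0075.

```bash
python3 drive.py '[{"tz": 0.0038,"aperture": 0.03},{"tz": 0.0075,"aperture": 0.03},{"tz": 0.0113,"aperture": 0.03},{"tz": 0.0113,"aperture": 0.03}]';python3 drive.py '[{"tz": 0.0013,"aperture": 0.03},{"tz": 0.0025,"aperture": 0.03},{"tz": 0.0025,"aperture": 0.03}]';python3 drive.py '[{"tz": 0.0013,"aperture": 0.03},{"tz": 0.0019,"aperture": 0.03},{"tz": 0.0019,"aperture": 0.03}]'; python3 prof.py
```

```text
clock: 19.52
tool_pos: [0.5682, -0.1069, 0.0522]
orientation: [180.0, -0.0, -101.5]
force: [0.5, 0.3, -1.5]
opening: 0.0455
gripper_force: 30.0
clock: 19.9
tool_pos: [0.5683, -0.1068, 0.0504]
orientation: [180.0, -0.0, -101.6]
force: [0.5, 0.6, -0.2]
opening: 0.0452
gripper_force: 30.0
clock: 20.27
tool_pos: [0.5683, -0.1068, 0.0489]
orientation: [-180.0, -0.0, -101.6]
force: [0.1, 1.8, -0.5]
opening: 0.0454
gripper_force: 30.0
TCP s 46.3 lat -0.7 z 48.9
12 -58.1 100.6 | 22 -55.6 100.6 | 32 -53.1 100.5 | 42 -50.6 100.5 | 52 -47.9 100.7 | 62 -45.3 100.8 | 72 -42.6 100.5 | 82 -39.9 100.6 | 92 -37.1 100.7 | 102 -34.2 100.5 | 112 -31.3 100.6 | 122 -28.4 100.7 | 132 -25.4 100.6 | 142 -22.3 100.5 | 152 -19.1 100.5 | 162 -16.0 100.7 | 172 -12.7 100.6 | 182 -9.3 100.5 | 192 -5.9 100.4 | 202 -2.4 100.3 | 212 16.8 57.1 | 222 21.8 57.5 | 232 26.7 58.1 | 242 34.6 52.7 |
```

In the tool's units: 0.001 m / 0.8 = 0.0013.

```bash
python3 drive.py '[{"tz": 0.0013,"aperture": 0.03},{"tz": 0.0013,"aperture": 0.03}]';python3 drive.py '[{"tz": 0.0013,"aperture": 0.03},{"tz": 0.0013,"aperture": 0.03}]';python3 drive.py '[{"tz": 0.0013,"aperture": 0.03},{"tz": 0.0013,"aperture": 0.03}]'; python3 prof.py | tail -c 130
```

```text
clock: 20.58
tool_pos: [0.5684, -0.1068, 0.0487]
orientation: [-180.0, -0.0, -101.5]
force: [-2.5, 2.1, 6.5]
opening: 0.0458
gripper_force: 30.0
clock: 20.82
tool_pos: [0.5683, -0.1069, 0.0486]
orientation: [-180.0, -0.0, -101.5]
force: [-6.5, 3.3, 14.2]
opening: 0.0454
gripper_force: 30.0
clock: 21.08
tool_pos: [0.5683, -0.107, 0.0485]
orientation: [-179.9, -0.0, -101.5]
force: [-9.1, 4.0, 23.1]
opening: 0.0455
gripper_force: 30.0
 -13.1 100.8 | 182 -9.7 100.6 | 192 -6.3 100.7 | 202 -2.9 100.7 | 212 16.5 56.8 | 222 21.4 57.4 | 232 26.4 58.0 | 242 32.2 56.9 |
```

In the tool's units: -0.0025 m / 0.8 = -0.0031, -0.0015 m / 0.8 = -0.0019.

```bash
python3 drive.py '[{"tz": -0.0019,"aperture": 0.03},{"tz": -0.0031,"aperture": 0.03},{"tz": -0.0031,"aperture": 0.03}]';python3 drive.py '[{"aperture": 0.05},{"aperture": 0.056},{"aperture": 0.06},{"aperture": 0.06}]'; python3 drive.py '[{"tz": -0.0375,"aperture": 0.06},{"tz": -0.0875,"aperture": 0.06},{"tz": -0.125,"aperture": 0.06},{"tx": -0.05,"tz": -0.15,"aperture": 0.06},{"tx": -0.05,"tz": -0.15,"aperture": 0.06}]';python3 prof.py
```

```text
clock: 21.5
tool_pos: [0.5682, -0.107, 0.0486]
orientation: [180.0, -0.0, -101.6]
force: [-2.1, -0.9, 5.9]
opening: 0.0453
gripper_force: 30.0
clock: 22.0
tool_pos: [0.5682, -0.1067, 0.0483]
orientation: [180.0, -0.0, -101.6]
force: [0.7, -0.3, -0.7]
opening: 0.0598
gripper_force: 0.0
clock: 22.62
tool_pos: [0.5779, -0.0659, 0.1705]
orientation: [-179.8, 0.1, -101.4]
force: [-0.4, -0.4, 0.2]
opening: 0.0598
gripper_force: 0.0
TCP s 88.3 lat -1.9 z 170.5
12 -42.5 100.4 | 22 -37.1 100.4 | 32 -31.6 100.6 | 42 -26.0 100.6 | 52 -20.3 100.8 | 62 -14.5 100.4 | 72 -8.6 100.8 | 82 -2.6 100.5 | 92 3.1 55.1 | 102 10.6 56.1 | 112 18.2 56.8 | 122 25.9 57.7 | 132 34.4 52.4 | 142 42.6 52.4 | 152 54.6 30.7 | 162 58.8 56.2 | 172 67.0 57.7 | 182 82.8 30.7 | 192 92.6 30.5 | 202 107.9 14.3 | 212 114.8 25.1 | 222 114.8 51.4 | 232 115.1 73.3 | 242 123.7 74.7 |
```

View pics/wl.png

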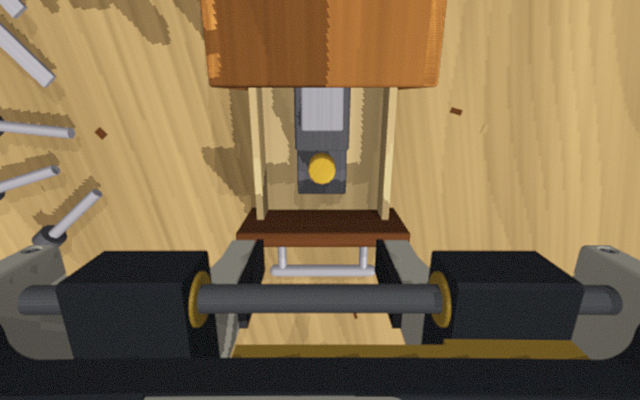

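In the tool's units: 0.117 m / 0.8 = 0.1463, -0.108 m / 0.8 = -0.135.

```bash
python3 drive.py '[{"tx": -0.0625,"ty": 0.0013,"aperture": 0},{"tx": -0.135,"ty": 0.0013,"aperture": 0},{"tx": -0.135,"ty": 0.0013,"tz": 0.0625,"aperture": 0},{"tx": -0.135,"ty": 0.0013,"tz": 0.125,"aperture": 0},{"tx": -0.135,"ty": 0.0013,"tz": 0.1463,"aperture": 0},{"tx": -0.135,"ty": 0.0013,"tz": 0.1463,"aperture": 0}]'; python3 drive.py '[{"tx": 0.0125,"aperture": 0},{"tx": 0.025,"aperture": 0},{"tx": 0.0375,"aperture": 0},{"tx": 0.0475,"aperture": 0},{"tx": 0.0575,"aperture": 0},{"tx": 0.0675,"aperture": 0},{"tx": 0.0775,"aperture": 0},{"tx": 0.0875,"aperture": 0}]';python3 go.py 0.568 -0.15 0.054 -101.6
```

```text
clock: 23.42
tool_pos: [0.5964, 0.0377, 0.0506]
orientation: [179.9, -0.1, -101.6]
force: [0.8, -0.1, 0.3]
opening: 0.0059
gripper_force: 0.0
clock: 24.42
tool_pos: [0.5829, -0.0306, 0.0514]
orientation: [180.0, -0.0, -101.6]
force: [2.5, 2.5, 1.8]
opening: 0.0005
gripper_force: 1.6
t 24.43 pos [ 0.5829 -0.0306  0.0514] ori [ 180.     -0.   -101.55] F [2.5 2.5 1.8] op 0.0005
shift [ 0.1199 -0.0093 -0.0026] turn 0.05
```

In the tool's units: 0.056 m / 0.8 = 0.07, 0.053 m / 0.8 = 0.0663.

```bash
python3 drive.py '[{"tx": 0.01,"aperture": 0},{"tx": 0.02,"aperture": 0},{"tx": 0.03,"aperture": 0},{"tx": 0.04,"aperture": 0},{"tx": 0.05,"aperture": 0},{"tx": 0.0588,"aperture": 0},{"tx": 0.0663,"aperture": 0},{"tx": 0.07,"aperture": 0}]'; python3 drive.py '[{"tx": 0.0025,"aperture": 0},{"tx": 0.005,"aperture": 0},{"tx": 0.005,"aperture": 0}]'; python3 drive.py '[{"tx": 0.0025,"aperture": 0},{"tx": 0.0038,"aperture": 0},{"tx": 0.0038,"aperture": 0}]';python3 go.py
```

```text
clock: 25.42
tool_pos: [0.5713, -0.0854, 0.0513]
orientation: [180.0, -0.0, -101.6]
force: [1.6, 2.5, 0.4]
opening: 0.0003
gripper_force: 1.3
clock: 25.8
tool_pos: [0.5709, -0.0879, 0.0513]
orientation: [180.0, 0.1, -101.6]
force: [0.6, 8.5, 0.3]
opening: 0.0009
gripper_force: 4.0
clock: 26.18
tool_pos: [0.571, -0.0884, 0.0513]
orientation: [-179.9, 0.2, -101.6]
force: [0.3, 21.8, 2.3]
opening: 0.0005
gripper_force: 10.7
t 26.18 pos [ 0.571  -0.0884  0.0513] ori [-179.94    0.24 -101.56] F [ 0.3 21.8  2.3] op 0.0005
```

In the tool's units: -0.15 m / 0.8 = -0.1875, -0.12 m / 0.8 = -0.15.

```bash
python3 drive.py '[{"tx": -0.0125,"aperture": 0},{"tx": -0.05,"aperture": 0},{"tx": -0.075,"tz": -0.075,"aperture": 0},{"tx": -0.075,"tz": -0.15,"aperture": 0},{"tx": -0.075,"tz": -0.1875,"aperture": 0},{"tx": -0.075,"tz": -0.1875,"aperture": 0}]'; python3 - <<'E'
from h import *
from plant import ctrl, snapshot
o=ctrl.get_obs();s=snapshot('wrist');T=tool(o)
E=np.array([.5583,-.152]);a=np.radians(78.4);d=np.array([np.cos(a),np.sin(a)]);L=np.array([d,[-d[1],d[0]]])
P=cloud(s,T);S=(P[...,:2]-E)@L.T*1000;z=P[...,2]*1000
for lo,hi,n in((96,106,'top'),(70,80,'front'),(48,60,'bar')):
    m=(z>lo)&(z<hi)&(abs(S[...,1])<35)&(S[...,0]>-200)&(S[...,0]<80);print(n,m.sum(),np.percentile(S[m][:,0],(2,50,98)).round(1) if m.any() else '')
for n in('scene',):
    s=snapshot(n);P=cloud(s)
    for nm,c in(('tin',(.559,.396)),('jar',(.437,.246)),('gouge',(.771,.21))):
        m=(np.linalg.norm(P[...,:2]-np.array(c),axis=2)<(.17 if nm=='gouge' else .05))&(P[...,2]>.012)&(P[...,0]>.7 if nm=='gouge' else P[...,2]>.035);print(nm,cv2.minAreaRect(P[m][:,:2].astype(np.float32))[:2])
E
```

```text
clock: 26.92
tool_pos: [0.583, -0.0333, 0.2042]
orientation: [-179.8, 0.0, -101.5]
force: [-0.2, -0.4, -0.9]
opening: 0.0003
gripper_force: 0.0
top 4084 [-24.  -12.    0.5]
front 1648 [ 1.   7.7 14.3]
bar 1160 [14.4 48.3 54.7]
tin ((0.5574414730072021, 0.39771488308906555), (0.06813972443342209, 0.06750986725091934))
jar ((0.4350224733352661, 0.2518320679664612), (0.053824540227651596, 0.052480969578027725))
gouge ((0.7719076871871948, 0.2111058235168457), (0.26572486758232117, 0.02762874960899353))
```

Front now lies flush at s = 1 to 14 mm, so the drawer is shut; the bystanders have not moved. Handing in.

```bash
python3 -c "
from plant import ctrl, snapshot
print(ctrl.close_job())"
```

```text
the job is handed in; nothing more can be done
None
```

The plane lies flat on its sole in the drawer, released, and the drawer is pushed shut; the tin, jar and gouge did not move, and the job was handed in after about 27 s (no verdict was returned).

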